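Snap the clip lid onto the tub of bottle caps

ROBOT

A 7-joint arm with a two-finger parallel gripper is mounted at the origin on a cart in front of the work surface, level with it; the furniture and walls round the work are solid. World frame = base frame: x ahead of the robot, y to its left, z up, the work surface at z = 0. Lengths are in m, angles in rad, forces in N, time in s.
With the tool pointing down it reaches from about 0.425 to 0.925 m from the base axis. Payload 6.8 kg.
Tool frame: the origin (TCP) lies at the very end of the fingers, on their centre line; the grasp point (between the pads) lies 19 mm behind it; y points along the fingers, z is the direction in which the jaws open and shut, and the axes are right-handed (so a half turn about y gives the same grasp; the last joint's range is limited). The gripper opens to 85 mm and grips with 20 to 120 N. Pads are 22 mm wide; open, the fingers measure 114 mm over their backs; the gripper's body (76 mm by 85 mm) begins 54 mm behind the grasp point. The pads swing forward as they close: fully open they stand 13 mm farther back than shut.
Start: joints at [-1.344, 0.477, 0.022, 1.555, -0.011, 1.109, -0.083], TCP at [0.222, 0.638, 0.231] pointing down, gripper open.
Joint ranges: [-2.96, 2.96], [-0.34, 2.1], [-1.41, 1.46], [0.24, 2.44], [-1.37, 4.51], [0.17, 1.92], [-2.96, 2.96]. Speed limits (rad/s): [2.39, 2.39, 3.14, 3.14, 3.14, 3.14, 3.14].

INTERFACE

Orientations are given as [roll, pitch, yaw] about the fixed x, y, z axes, in that order (R = Rz(yaw) Ry(pitch) Rx(roll)).
In Python, from plant import arm gives the robot as it stands. The module is installed in compiled form; this text tells all that it offers.
- The arm moves only by the tool drive_tool, never from a script. Its argument "steps" is text: rows parted by semicolons, each of 5 numbers parted by spaces: the gripper command: -1 is shut, 1 is fully open, values between are in proportion, then the shift along the tool's x, y, z in cm, then the turn about the tool's y in rad. In form: grip x y z turn; .... A call has exactly 10 rows; each row is the pose to reach, as a shift and turn from the pose commanded when the call began, along the tool's axes at that moment; what a row does not reach only later rows make up. A row lasts 1/10 s, in which the tool goes at most 50 mm and 8.59 degrees, less where a joint would pass 70% of its speed; a pose out of reach is approached as far as the arm can. A call with a gripper value outside its range is refused whole. The fingers move at their own pace and stop on an object; "grip_force" is the grip in N (left out, the last holds). Time passes only in rows, so rows that repeat a pose let the fingers close, or fill a call up. It gives the time, the measured TCP pose, the force and the opening at its end, in the units of the state.
- arm.state(): the state, without advancing time (a new reading comes with each control period).
- arm.camera(name): name is "scene" or "side" or "wrist"; returns a dict with "frame" (384x512x3 uint8, red, green, blue), "mtx" (3x3 intrinsics, pixels), "world_from_camera" (4x4, takes a point from camera to world coordinates). Camera axes: x right, y up, looking along -z (the intrinsics and any distortion apply to the point x, -y, -z); pixel columns grow to the right and rows downward; lengths in m; the calibration is good to about 2 mm. A picture is of the moment at which its call begins. There is no depth.
- arm.job_done(): hands the job in, once; it reports no verdict.
The state is a dict: "clock": time; "joint_pos": joint angles; "qd": joint speeds; "tau": joint torques, N m; "tool_pos": TCP position; "eef_rot": TCP orientation; "contact_force": force on the tool from outside, world axes, zero at the start; "torque": the same for the moment, N m; "width": finger opening in m.
Only numpy, scipy, OpenCV 4.12 (cv2) and the standard library are available. Lean on these libraries where they do the work, as an engineer would, in place of code of your own. Each camera call takes 0.05 s, during which the arm holds its last target.

TASK

Close the white tub of clean bottle caps before wash-down. Pick the blue lid up by its handle and lay it on the tub, lined up with it, so that it rests loosely on both spring clips, and let go. Then press down first one end of the lid, either one, until you feel its black clip give and snap over the edge, and after that the other end, so that the lid sits fully home all round; press gently, never with more than about 20 N (each clip takes 7 to 13 N), and do not shove the tub or disturb the bottles.

Things in the scene. Friction and masses are not known exactly. Their poses are not given: they have to be found in the camera images.
- tub: Open white plastic tub of black caps, 1.1 to 1.7 kg, loose on the table. Origin: centre of its underside; z up. Rim 70 mm up, 132 mm (x) by 186 mm (y) outside, mouth 118 x 178 mm; the caps stay 20 mm below the rim. At the middle of each short end, at y = +101 and -101 mm, stands a black spring clip 28 mm wide whose hook rises 11 mm above the rim.
- tub_rim (a point): Centre of the tub's mouth, level with the rim; axes as the tub's.
- lid: Blue plastic lid, about 0.2 kg, lying handle up at the start. Origin: centre of its skirt's lower edge, z up. Plate 132 mm (x) by 198 mm (y) over all, 4 mm thick, its underside 18 mm above the origin; skirt below it 115 x 175 mm, its lowest 5 mm tapered by 2 mm a side. Its y must lie along the tub's y; either way round fits.
- lid_seat (a point): Centre of the underside of the lid's plate, which rests on the rim: fully home it coincides with tub_rim. Laid on the tub, the lid first stops on the sloping tops of the clips with this point about 6 to 7 mm above the rim; the skirt is then already inside the mouth.
- lid_handle (a point): Centre of the lid's bar handle, 27 mm above lid_seat. The bar is 14 mm wide (x), 76 mm long (y) and 14 mm high, its underside 16 mm above the plate's top; grip it across x.
- lid_end_1 (a point): Middle of the white thumb pad (24 mm across) on top of the lid's +y end, 78 mm from the lid's middle: the spot to press. It lies 4.8 mm above lid_seat's level: 4.8 mm above the rim when that end is home, about 11 mm above it while the end rests on its clip.
- lid_end_2 (a point): The same for the lid's -y end.
- clip_a (a joint): Swing of the clip at the tub's +y end, rad: 0 at rest and again once snapped over the lid, about 0.1 when forced outward. Pressing that end, the resistance climbs over some 3 mm to a peak of 7 to 13 N, falls, and the hook snaps in over the lid's edge within the last 2 mm; there the lid meets the hard rim.
- clip_b (a joint): The same for the clip at the tub's -y end.
- bottle_05: Full bottle, 77 mm diameter, 222 mm tall, standing at the right; origin at the centre of its foot, z up. Leave alone.
- bottle_06: A second such bottle at the right. Leave alone.

How it is judged:
By the outcome, as a careful person would: the job done as asked, in the order asked, and still so for the second after the job is handed in, with the robot touching nothing.
It also fails if it takes over 64 s, if anything falls off the work surface, if the arm or the gripper's body presses on something with over 40 N, if the wrist force passes 120 N, or if a joint passes its speed limit or range.

## Working session

There is one attempt and no reset: what is moved stays moved. The work goes in short steps, Python scripts to look and compute and a tool call to move; the robot and the scene stay as the last step left them, time stands still between calls to the robot, and variables do not carry over. Pictures are saved under pics/ and viewed, and the job is handed in when it is done.

Besides the shell and the picture viewer there is one more tool, called after "Request:" as a command line: name --argument value ..., lists and objects as JSON in quotes. drive_tool: Moves the arm, as the interface text tells. Its arguments: {"type":"object","properties":{"steps":{"type":"string"},"grip_force":{"type":"number"}},"required":["steps"]}

```bash
mkdir -p pics; cat > h.py <<'E'
import numpy as np, cv2, pickle
from plant import arm
def snap(n,tag):
    c=arm.camera(n); cv2.imwrite(f'pics/{tag}.png',c['frame'][:,:,::-1]); pickle.dump({k:c[k] for k in c},open(f'pics/{tag}.pkl','wb')); return c
E
python3 - <<'E'
from h import *
print(arm.state())
for n in ('scene','side','wrist'):
    c=snap(n,n+'0'); print(n,c.keys(),c['mtx'].round(1).tolist(),c['world_from_camera'].round(3).tolist())
E
```

```text
{'clock': 0.0, 'joint_pos': array([-1.34411358,  0.47783027,  0.02234813,  1.55642939, -0.01150832,
        1.1092993 , -0.083105  ]), 'qd': array([ 2.06502119e-03,  1.06514368e-03,  1.36630346e-04, -1.44376510e-03,
        5.14768481e-05,  5.09172449e-04,  1.98995780e-04]), 'tau': array([ 4.63022825e-04, -5.96457875e+01,  1.60829075e+00, -2.81190187e+01,
        1.25413650e-02,  9.27196088e-03, -6.21903041e-06]), 'tool_pos': array([0.22160518, 0.63696941, 0.23031496]), 'eef_rot': array([-1.57262949e+00, -1.33904720e-04, -3.34776967e-01]), 'contact_force': array([ 0.54018298, -0.6777181 ,  0.06305204]), 'torque': array([0.02268621, 0.00011192, 0.03460107]), 'width': 0.08526856271169375}
scene dict_keys(['frame', 'mtx', 'world_from_camera']) [[405.9, 0.0, 251.9], [0.0, 405.9, 190.0], [0.0, 0.0, 1.0]] [[0.859, 0.386, -0.336, 0.041], [-0.511, 0.637, -0.577, -0.877], [-0.008, 0.668, 0.745, 1.006], [0.0, 0.0, 0.0, 1.0]]
side dict_keys(['frame', 'mtx', 'world_from_camera']) [[475.1, 0.0, 253.7], [0.0, 475.1, 192.6], [0.0, 0.0, 1.0]] [[-0.465, -0.419, 0.78, 1.834], [0.885, -0.215, 0.412, 0.588], [-0.005, 0.882, 0.471, 0.931], [0.0, 0.0, 0.0, 1.0]]
wrist dict_keys(['frame', 'mtx', 'world_from_camera']) [[293.6, 0.0, 253.0], [0.0, 293.6, 195.1], [0.0, 0.0, 1.0]] [[0.328, -0.897, -0.295, 0.145], [0.945, 0.311, 0.103, 0.662], [-0.001, -0.313, 0.95, 0.372], [0.0, 0.0, 0.0, 1.0]]
```

View pics/scene0.png

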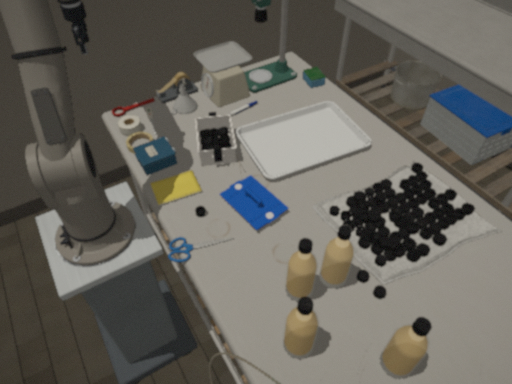

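View pics/side0.png

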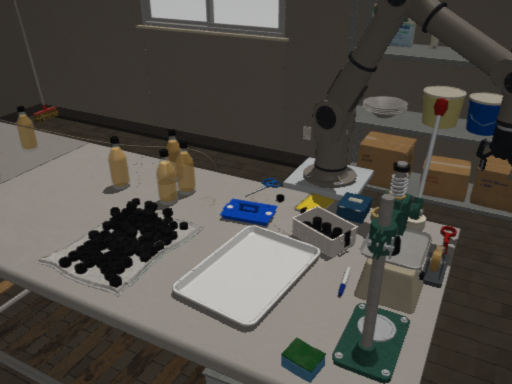

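View pics/wrist0.png

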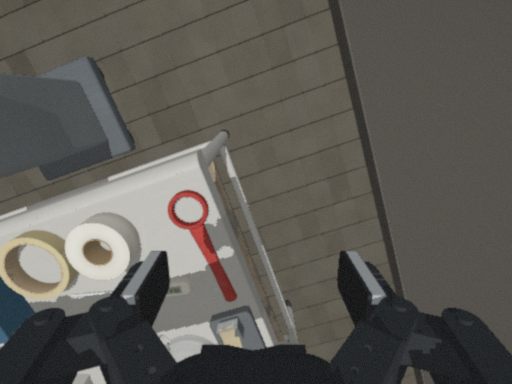

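The scene view shows the white tub with caps at about (215,140) and the blue lid at about (253,202). In the side view the tub is at (324,230) and the lid at (249,211). I'll enlarge these.

```bash
python3 - <<'E'
import cv2
a=cv2.imread('pics/scene0.png'); 
cv2.imwrite('pics/sc_c.png',cv2.resize(a[100:240,180:300],None,fx=5,fy=5,interpolation=cv2.INTER_CUBIC)[:600])
cv2.imwrite('pics/sc_c2.png',cv2.resize(a[170:235,210:300],None,fx=8,fy=8,interpolation=cv2.INTER_CUBIC))
b=cv2.imread('pics/side0.png')
cv2.imwrite('pics/si_c.png',cv2.resize(b[180:270,210:370],None,fx=5,fy=5,interpolation=cv2.INTER_CUBIC))
E
```

```text
(no output)
```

View pics/sc_c.png

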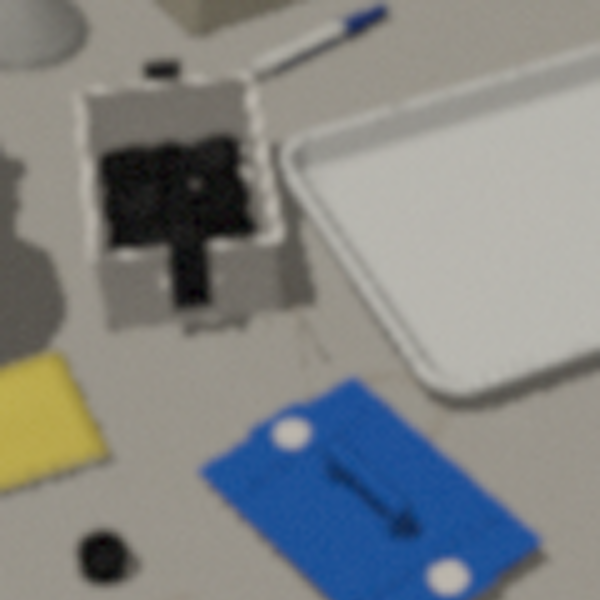

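View pics/si_c.png

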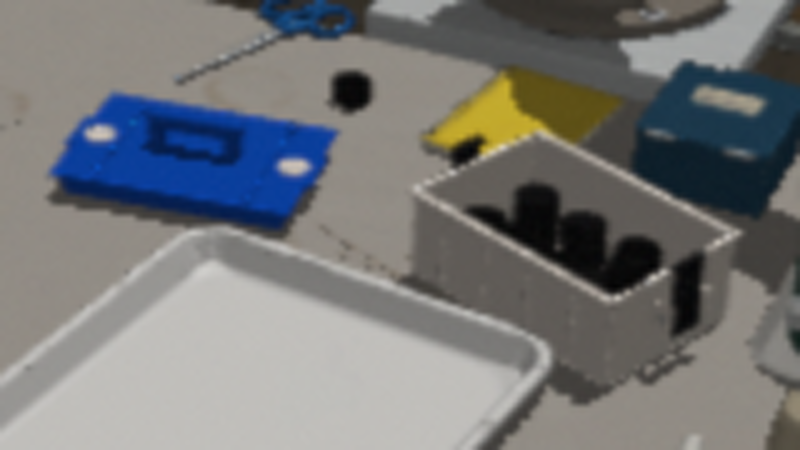

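View pics/sc_c2.png

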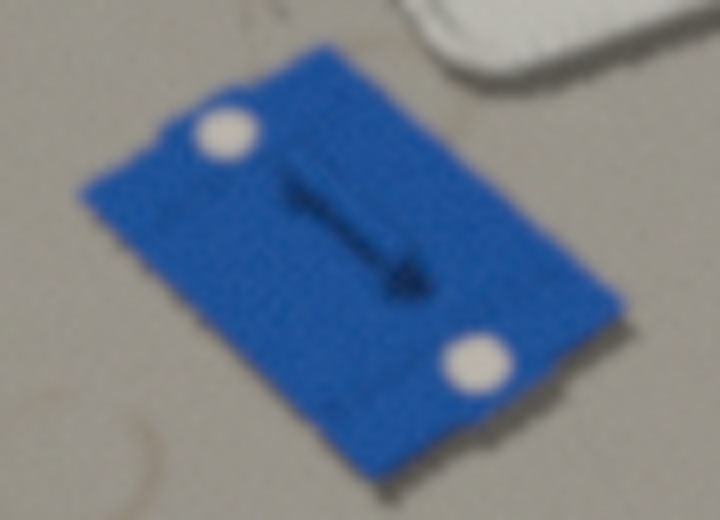

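```bash
cat >> h.py <<'E'
def P(c):
    W=np.linalg.inv(c['world_from_camera']); return c['mtx']@np.diag([1,-1,-1])@W[:3]
def tri(obs):
    A=[]
    for M,(u,v) in obs: A+= [u*M[2]-M[0], v*M[2]-M[1]]
    A=np.array(A); X=np.linalg.lstsq(A[:,:3],-A[:,3],rcond=None)[0]
    e=[ (M@np.r_[X,1])[:2]/(M@np.r_[X,1])[2]-np.array(p) for M,p in obs]
    return X,np.abs(e).max()
def ray(M,p,z):
    A=np.array([p[0]*M[2]-M[0],p[1]*M[2]-M[1]]); return np.linalg.solve(A[:,:2],-A[:,3]-A[:,2]*z)
def load(t): return pickle.load(open(f'pics/{t}.pkl','rb'))
E
python3 - <<'E'
from h import *
S=P(load('scene0'));D=P(load('side0'))
sc=lambda x,y:((x+.5)/5-.5+180,(y+.5)/5-.5+100)
s2=lambda x,y:((x+.5)/8-.5+210,(y+.5)/8-.5+170)
si=lambda x,y:((x+.5)/5-.5+210,(y+.5)/5-.5+180)
for n,a,b in [('padA',s2(228,135),si(293,166)),('padB',s2(477,364),si(100,133)),
 ('FL',sc(80,92),si(738,235)),('FR',sc(252,80),si(612,300)),('NR',sc(283,238),si(415,188)),('NL',sc(100,255),si(538,132))]:
    X,e=tri([(S,a),(D,b)]); print(n,X.round(4),round(e,2))
E
```

```text
padA [ 0.4527 -0.0806  0.025 ] 0.19
padB [ 0.476  -0.2342  0.0251] 0.26
FL [0.4673 0.261  0.0708] 0.09
FR [0.5823 0.2108 0.0701] 0.39
NR [0.5155 0.0433 0.073 ] 0.25
NL [0.4015 0.0915 0.0731] 0.02
```

```bash
python3 - <<'E'
from h import *
S=P(load('scene0'));D=P(load('side0'))
print('scene z0')
for n,p in dict(stand=(283,70),jug=(228,100),cone=(183,108),boxblue=(155,160),bot1=(300,290),bot2=(337,280),bot3=(300,350),yellowpipe=(172,80)).items(): print(n,ray(S,p,0).round(3))
print('caps .23')
for p in [(305,246),(345,233),(306,305),(421,326)]: print(ray(S,p,.222).round(3))
print('side')
for n,p in dict(standbase=(372,350),jugfront=(390,300),funnel=(437,270)).items(): print(n,ray(D,p,0).round(3))
a=cv2.imread('pics/side0.png');cv2.imwrite('pics/si_r.png',cv2.resize(a[60:384,330:512],None,fx=1.8,fy=1.8))
E
```

```text
scene z0
stand [0.988 0.456]
jug [0.666 0.386]
cone [0.484 0.434]
boxblue [0.272 0.206]
bot1 [ 0.419 -0.48 ]
bot2 [ 0.525 -0.507]
bot3 [ 0.325 -0.612]
yellowpipe [0.526 0.645]
caps .23
[ 0.41  -0.482]
[ 0.513 -0.501]
[ 0.327 -0.602]
[ 0.496 -0.756]
side
standbase [0.913 0.442]
jugfront [0.701 0.437]
funnel [0.49  0.535]
```

View pics/si_r.png

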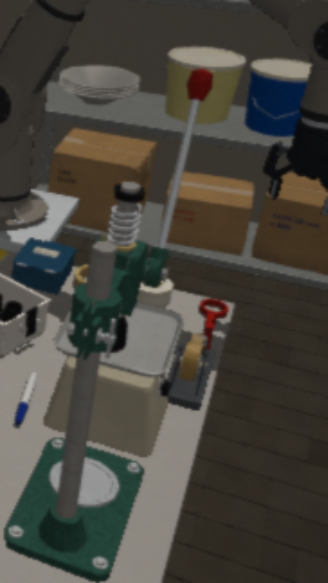

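```bash
cat >> h.py <<'E'
from scipy.spatial.transform import Rotation as R
def st():
    s=arm.state(); Rt=R.from_euler('xyz',s['eef_rot']).as_matrix(); psi=np.degrees(np.arctan2(Rt[1,2],Rt[0,2]))
    print('t',round(s['clock'],2),'tcp',s['tool_pos'].round(4),'psi',psi.round(2),'down',Rt[:,1].round(4),'F',s['contact_force'].round(2),'M',s['torque'].round(2),'w',round(s['width'],4),'q',s['joint_pos'].round(2)); return s,Rt,psi
def to(xyz,psi_t=None):
    s,Rt,psi=st(); d=Rt.T@(np.array(xyz)-s['tool_pos'])*100
    t=0 if psi_t is None else -np.radians(psi_t-psi)
    print('->',np.round(d,2),'turn',round(t,3))
E
python3 - <<'E'
from h import *
to((0.42,0.40,0.28),8.6);to((0.48,0.16,0.30),8.6)
E
```

```text
t 0.15 tcp [0.2216 0.6371 0.2306] psi 70.82 down [-3.0e-04 -1.3e-03 -1.0e+00] F [-0.16 -0.57 -0.41] M [ 0.05 -0.03 -0.03] w 0.0856 q [-1.34  0.48  0.02  1.56 -0.01  1.11 -0.08]
-> [ 26.53  -4.92 -15.89] turn 1.086
t 0.15 tcp [0.2216 0.6371 0.2306] psi 70.82 down [-3.0e-04 -1.3e-03 -1.0e+00] F [-0.16 -0.57 -0.41] M [ 0.05 -0.03 -0.03] w 0.0856 q [-1.34  0.48  0.02  1.56 -0.01  1.11 -0.08]
-> [ 40.08  -6.89 -36.59] turn 1.086
```

Request:
drive_tool --steps "1 4 -3 -2.5 0.1; 1 8 -4.5 -5 0.22; 1 12.5 -5 -7.5 0.34; 1 17 -5 -10 0.46; 1 21.5 -5 -13 0.58; 1 26 -5.5 -16.5 0.7; 1 29.5 -6 -20 0.82; 1 33 -6.5 -24 0.94; 1 36 -7 -28 1.05; 1 38 -7 -32 1.086"

```text
clock: 1.15
tool_pos: [0.4732, 0.225, 0.3011]
eef_rot: [-1.57, 0.0, -1.425]
contact_force: [1.5, 1.2, 0.0]
width: 0.0854
```

```bash
python3 - <<'E'
from h import *
snap('wrist','w1'); c=load('w1'); st(); to((0.465,-0.09,0.28),8.6); print(c['world_from_camera'].round(3))
E
```

```text
t 1.2 tcp [0.4751 0.2149 0.3014] psi 7.71 down [ 0.0012 -0.0034 -1.    ] F [ 0.77 -7.63  0.14] M [-0.49 -0.04 -0.02] w 0.0854 q [-0.92  0.16  0.42  1.85 -0.07  1.14 -0.34]
t 1.2 tcp [0.4751 0.2149 0.3014] psi 7.71 down [ 0.0012 -0.0034 -1.    ] F [ 0.77 -7.63  0.14] M [-0.49 -0.04 -0.02] w 0.0854 q [-0.92  0.16  0.42  1.85 -0.07  1.14 -0.34]
-> [30.07  2.25 -5.1 ] turn -0.016
[[ 0.989 -0.138 -0.047  0.46 ]
 [ 0.146  0.94   0.308  0.303]
 [ 0.001 -0.312  0.95   0.443]
 [ 0.     0.     0.     1.   ]]
```

View pics/w1.png

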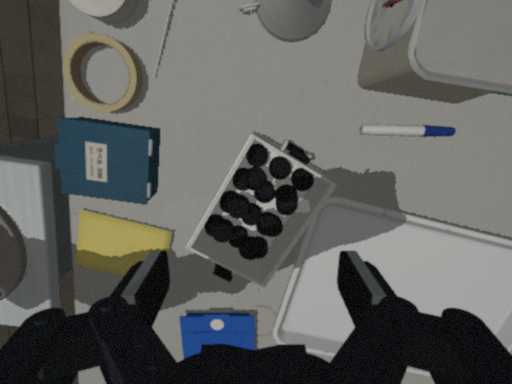

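The wrist view shows the whole tub, with rim corners near (255,135), (334,187), (265,283), (190,245), and clips at (297,152) and (222,272). The lid is at the bottom. I'll enlarge the tub for exact corners.

```bash
python3 - <<'E'
from h import *
a=cv2.imread('pics/w1.png'); cv2.imwrite('pics/w1c.png',cv2.resize(a[125:295,180:345],None,fx=3.5,fy=3.5,interpolation=cv2.INTER_CUBIC))
E
```

```text
(no output)
```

View pics/w1c.png

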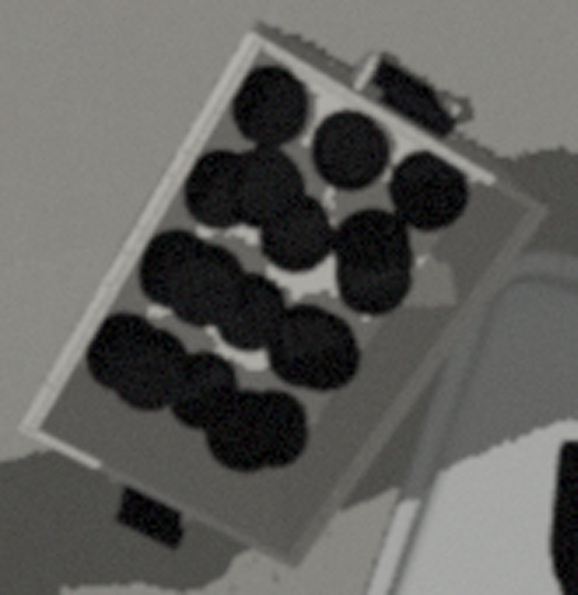

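Request:
drive_tool --steps "1 4 0 -1 0; 1 8 0 -2 0; 1 12 0 -2 0; 1 16 0 -3 0; 1 20 0.5 -4 0; 1 24 1 -4.5 -0.01; 1 27 1 -5 -0.016; 1 28 1 -5 -0.016; 1 28 1 -5 -0.016; 1 28 1 -5 -0.016"

```text
clock: 2.2
tool_pos: [0.4648, -0.056, 0.2906]
eef_rot: [-1.571, 0.0, -1.403]
contact_force: [-0.2, 0.6, 0.4]
width: 0.0855
```

The crop shows outer rim corners at (250,35), (547,208), (290,563), (28,428).

```bash
python3 - <<'E'
from h import *
W=P(load('w1'));S=P(load('scene0'));D=P(load('side0'))
f=lambda x,y:((x+.5)/3.5-.5+180,(y+.5)/3.5-.5+125)
c=[ray(W,f(*p),.07) for p in [(250,35),(547,208),(290,563),(28,428)]]
print(np.round(c,4),'ctr',np.mean(c,0).round(4))
FL,FR,NR,NL=c; print([np.linalg.norm(a).round(4) for a in (FR-FL,NR-NL,FL-NL,FR-NR)], [np.degrees(np.arctan2(v[1],v[0])).round(2) for v in (FR-FL,NR-NL,FL-NL,FR-NR)])
snap('wrist','w2'); to((0.464,-0.157,.1),8.6)
E
```

```text
[[0.4647 0.2607]
 [0.5849 0.2133]
 [0.5133 0.0443]
 [0.3982 0.0921]] ctr [0.4903 0.1526]
[np.float64(0.1292), np.float64(0.1247), np.float64(0.1812), np.float64(0.1836)] [np.float64(-21.51), np.float64(-22.59), np.float64(68.49), np.float64(67.06)]
t 2.25 tcp [ 0.4648 -0.0556  0.2906] psi 9.65 down [-3.e-04  3.e-04 -1.e+00] F [ 0.7   0.93 -0.31] M [-0.06  0.    0.02] w 0.0854 q [-0.61  0.06  0.64  1.99 -0.04  1.11  0.21]
-> [ 9.99 19.06 -1.77] turn 0.018
```

View pics/w2.png

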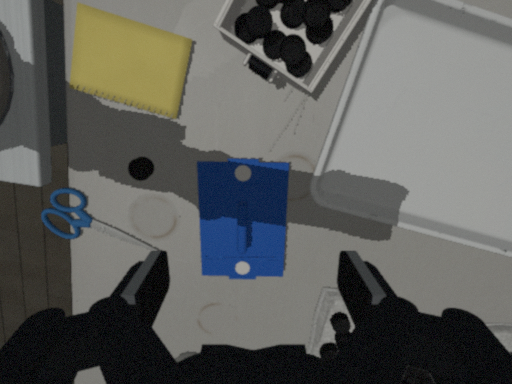

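```bash
python3 - <<'E'
from h import *
a=cv2.imread('pics/w2.png'); cv2.imwrite('pics/w2c.png',cv2.resize(a[150:290,190:300],None,fx=4,fy=4,interpolation=cv2.INTER_CUBIC))
E
```

```text
(no output)
```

View pics/w2c.png

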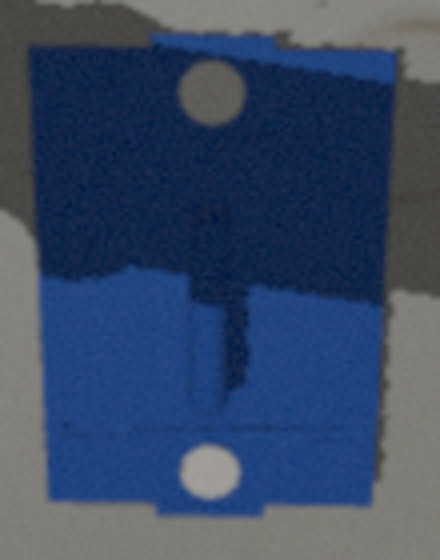

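The crop shows the white pads centred at (211,92) and (210,471), with the bar running between them from about y=205 to 410 at x≈207.

```bash
python3 - <<'E'
from h import *
W=P(load('w2'));S=P(load('scene0'));D=P(load('side0'))
f=lambda x,y:((x+.5)/4-.5+190,(y+.5)/4-.5+150)
s2=lambda x,y:((x+.5)/8-.5+210,(y+.5)/8-.5+170)
si=lambda x,y:((x+.5)/5-.5+210,(y+.5)/5-.5+180)
A,eA=tri([(W,f(211,92)),(S,s2(228,135)),(D,si(293,166))]);B,eB=tri([(W,f(210,471)),(S,s2(477,364)),(D,si(100,133))])
print(A,eA,B,eB,(A+B)/2, np.degrees(np.arctan2((A-B)[1],(A-B)[0]))-90)
a=ray(W,f(211,92),.0228);b=ray(W,f(210,471),.0228);print('wrist',a,b,(a+b)/2,np.linalg.norm(a-b),np.degrees(np.arctan2((a-b)[1],(a-b)[0]))-90)
c=[ray(W,f(*p),.022) for p in [(30,45),(397,52),(372,505),(50,500)]]; print(np.round(c,4),np.mean(c,0))
print('bar',ray(W,f(207,411),.052),ray(W,f(209,208),.052), tri([(W,f(207,411)),(S,s2(420,290))]))
E
```

```text
[ 0.45262117 -0.08030658  0.02481927] 0.8585079648702276 [ 0.47611003 -0.23372595  0.02480015] 0.9869349362702451 [ 0.4643656  -0.15701626  0.02480971] 8.704524069609377
wrist [ 0.45223687 -0.07959775] [ 0.47609733 -0.23317061] [ 0.4641671  -0.15638418] 0.15541539747657143 8.831378893172513
[[ 0.3863 -0.0736]
 [ 0.5151 -0.0544]
 [ 0.5432 -0.2383]
 [ 0.4145 -0.2577]] [ 0.46478753 -0.15598829]
bar [ 0.46928381 -0.19045988] [ 0.45780736 -0.11289018] (array([ 0.47057969, -0.19900269,  0.03710661]), np.float64(0.33728279925540505))
```

Request:
drive_tool --steps "1 4 0 -0.7 0.016; 1 8 2 -1.4 0.016; 1 9.95 5 -1.73 0.016; 1 9.95 9 -1.73 0.016; 1 9.95 13 -1.73 0.016; 1 9.95 17 -1.73 0.016; 1 9.95 19.5 -1.73 0.016; 1 9.95 20.5 -1.73 0.016; 1 9.95 20.5 -1.73 0.016; 1 9.95 20.5 -1.73 0.016"

```text
clock: 3.25
tool_pos: [0.465, -0.158, 0.0867]
eef_rot: [-1.569, -0.0, -1.42]
contact_force: [0.3, -0.4, -0.9]
width: 0.0856
```

```bash
python3 - <<'E'
from h import *
to((0.4643,-0.1565,.030),8.75)
snap('wrist','w3')
E
```

```text
t 3.25 tcp [ 0.465  -0.158   0.0867] psi 8.65 down [ 0.0015  0.     -1.    ] F [ 0.29 -0.38 -0.89] M [-0.06 -0.03  0.01] w 0.0856 q [-0.28  0.44  0.6   2.14 -0.4   0.67  0.74]
-> [-0.16  5.67 -0.06] turn -0.002
```

View pics/w3.png

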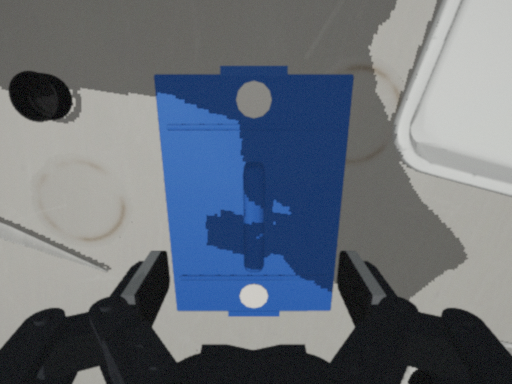

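The bar (column 254) is centred between the fingers. Now going down to grip it.

Request:
drive_tool --steps "1 -0.15 2 -0.06 0; 1 -0.15 4 -0.06 0; 1 -0.15 5.2 -0.06 0; 1 -0.15 5.6 -0.06 0; 1 -0.15 5.6 -0.06 0; -1 -0.15 5.6 -0.06 0; -1 -0.15 5.6 -0.06 0; -1 -0.15 5.6 -0.06 0; -1 -0.15 5.6 -0.06 0; -1 -0.15 5.6 -0.06 0" --grip_force 40

```text
clock: 4.3
tool_pos: [0.4633, -0.157, 0.03]
eef_rot: [-1.57, -0.0, -1.421]
contact_force: [-3.3, 0.6, 10.5]
width: 0.0127
```

```bash
python3 - <<'E'
from h import *
st()
E
```

```text
t 4.3 tcp [ 0.4633 -0.157   0.03  ] psi 8.6 down [ 4.e-04 -0.e+00 -1.e+00] F [-3.34  0.58 10.51] M [ 0.15  0.7  -0.03] w 0.0127 q [-0.2   0.54  0.51  2.17 -0.5   0.55  0.82]
```

Request:
drive_tool --steps "-1 0 0 0 0; -1 0 -0.3 0 0; -1 0 -1 0 0; -1 0 -2 0 0; -1 0 -4 0 0; -1 0 -7 0 0; -1 0 -10 0 0; -1 0 -13 0 0; -1 0 -13 0 0; -1 0 -13 0 0"

```text
clock: 5.3
tool_pos: [0.4634, -0.1567, 0.1604]
eef_rot: [-1.569, 0.0, -1.42]
contact_force: [0.6, 0.7, -2.5]
width: 0.0132
```

```bash
python3 - <<'E'
from h import *
st()
snap('wrist','w4');snap('side','side4');snap('scene','scene4')
a=cv2.imread('pics/side4.png');b=cv2.imread('pics/scene4.png')
cv2.imwrite('pics/s4.png',np.hstack([cv2.resize(a[120:270,180:380],None,fx=2,fy=2)[:300],cv2.resize(b[90:240,180:380],None,fx=2,fy=2)]))
E
```

```text
t 5.3 tcp [ 0.4634 -0.1567  0.1604] psi 8.61 down [ 1.7e-03  6.0e-04 -1.0e+00] F [ 0.58  0.7  -2.45] M [ 0.05  0.03 -0.03] w 0.0132 q [-0.38  0.31  0.7   2.1  -0.28  0.82  0.64]
```

View pics/w4.png

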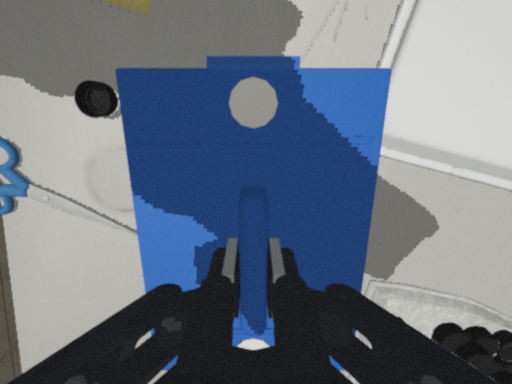

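View pics/s4.png

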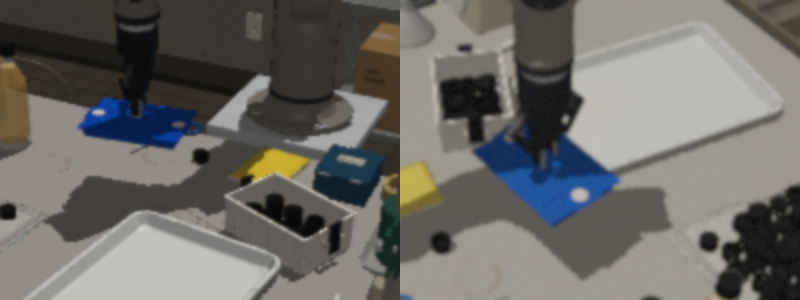

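The lid is held level and the wrist force reads about 2.5 N. The pads show in the wrist view at (253,102) and, partly hidden, at (252,345). I'll check the lid's pose in the hand.

```bash
python3 - <<'E'
from h import *
a=cv2.imread('pics/side4.png');b=cv2.imread('pics/scene4.png')
x=cv2.resize(a[160:200,215:285],None,fx=5.6,fy=5.6,interpolation=cv2.INTER_CUBIC);y=cv2.resize(b[145:205,210:295],None,fx=5.6,fy=5.6,interpolation=cv2.INTER_CUBIC)
cv2.imwrite('pics/s4a.png',x);cv2.imwrite('pics/s4b.png',y)
E
```

```text
(no output)
```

View pics/s4a.png

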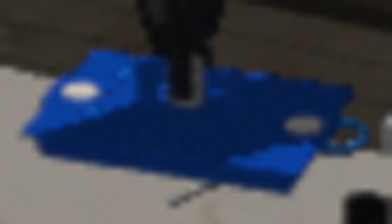

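View pics/s4b.png

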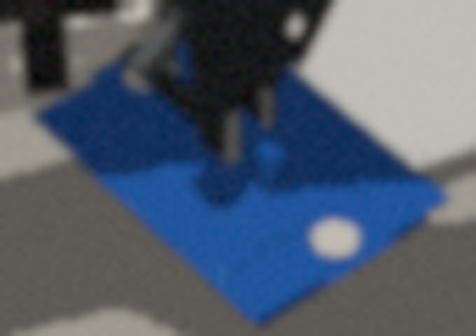

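```bash
python3 - <<'E'
from h import *
W=P(load('w4'));S=P(load('scene4'));D=P(load('side4'))
g=lambda x,y,ox,oy:((x+.5)/5.6-.5+ox,(y+.5)/5.6-.5+oy)
A=tri([(W,(253,102)),(D,g(304,125,215,160))]);B=tri([(S,g(335,238,210,145)),(D,g(80,91,215,160))])
print(A,B,(A[0]+B[0])/2,np.linalg.norm(A[0]-B[0]))
for z in (.150,.153,.156): print(z,ray(W,(253,102),z))
c1=ray(W,(117,69),.1522);c2=ray(W,(390,69),.1522);print(c1,c2,(c1+c2)/2,np.linalg.norm(c1-c2))
t=np.array([.4634,-.1567]); y=np.array([-np.sin(np.radians(8.61)),np.cos(np.radians(8.61))]);xx=np.array([y[1],-y[0]])
for n,p in(('A',A[0][:2]),('B',B[0][:2]),('Aw',ray(W,(253,102),.153)),('edge',(c1+c2)/2)): print(n,(p-t)@xx,(p-t)@y)
E
```

```text
(array([ 0.45077108, -0.08049733,  0.15358301]), np.float64(1.011157338380329)) (array([ 0.47358092, -0.23414048,  0.15398943]), np.float64(0.3853926345935861)) [ 0.462176   -0.1573189   0.15378622] 0.1553276308598258
0.15 [ 0.45056043 -0.08009292]
0.153 [ 0.45054936 -0.08006539]
0.156 [ 0.45053829 -0.08003786]
[ 0.38496448 -0.07505004] [ 0.51226559 -0.05566774] [ 0.44861504 -0.06535889] 0.12876819368017658
A -0.0010784498501780451 0.07723453883287824
B -0.0015272715512057438 -0.07809191188417011
Aw -0.0012330118805115703 0.07769480200652519
edge -0.0009438553943322863 0.0925251458731422
```

```bash
python3 - <<'E'
import cv2
r=lambda n,y0,y1,x0,x1,f,o: cv2.imwrite(f'pics/{o}.png',cv2.resize(cv2.imread(f'pics/{n}.png')[y0:y1,x0:x1],None,fx=f,fy=f,interpolation=cv2.INTER_CUBIC))
r('scene0',108,172,190,250,9,'z1'); r('side0',200,262,286,366,9,'z2'); r('w2',0,105,205,385,4,'z3')
E
```

```text
(no output)
```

View pics/z1.png

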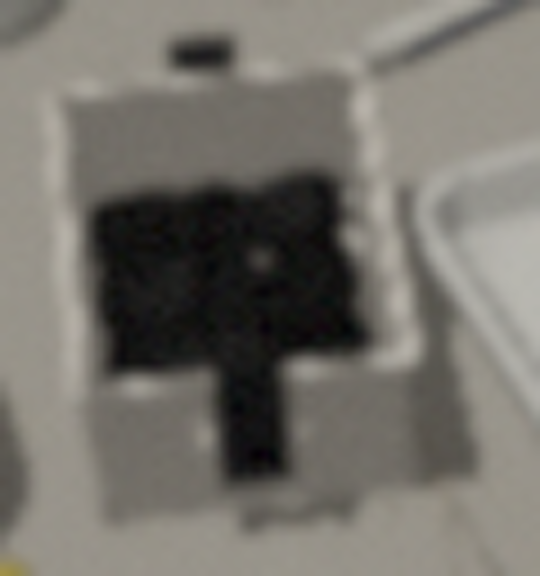

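View pics/z2.png

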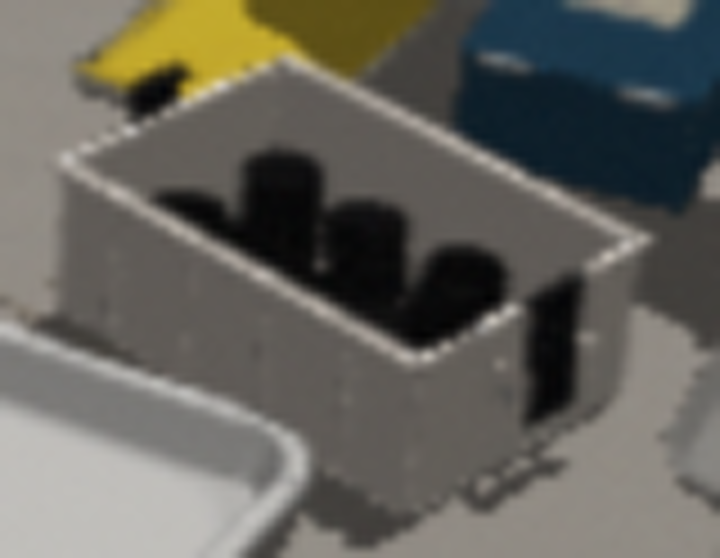

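View pics/z3.png

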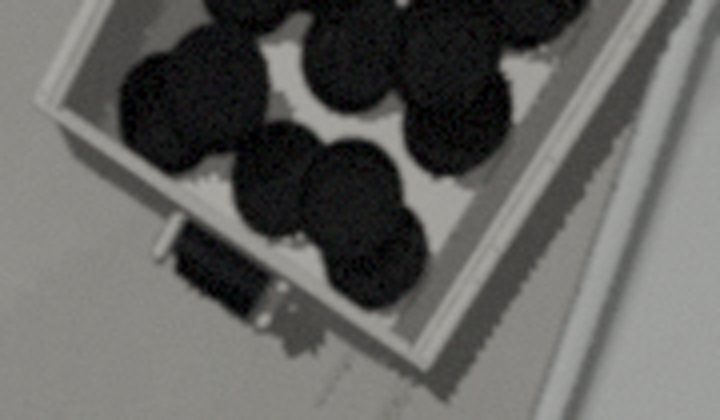

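Outer rim corners read from the crops:
- **Scene crop:** (50,92), (368,63), (420,365), (78,395).
- **Side crop:** (58,160), (285,53), (655,238), (415,365).
- **Wrist crop:** near corners (38,101) and (424,370).

I'll fit the known rectangle to these.

```bash
cat > fit.py <<'E'
from h import *
from scipy.optimize import least_squares
S=P(load('scene0'));D=P(load('side0'));W=P(load('w2'))
g=lambda x,y,ox,oy,f:np.array(((x+.5)/f-.5+ox,(y+.5)/f-.5+oy))
C=dict(FL=(-.066,.093),FR=(.066,.093),NR=(.066,-.093),NL=(-.066,-.093))
obs=[('s',S,k,g(*p,190,108,9)) for k,p in dict(FL=(50,92),FR=(368,63),NR=(420,365),NL=(78,395)).items()]
obs+=[('d',D,k,g(*p,286,200,9)) for k,p in dict(NR=(58,160),NL=(285,53),FL=(655,238),FR=(415,365)).items()]
obs+=[('w',W,k,g(*p,205,0,4)) for k,p in dict(NL=(38,101),NR=(424,370)).items()]
def pr(M,X): h=M@np.r_[X,1]; return h[:2]/h[2]
def res(q,o,z=.07):
    c,s=np.cos(q[2]),np.sin(q[2]); Z=q[3] if len(q)>3 else z
    return np.concatenate([pr(M,(q[0]+c*C[k][0]-s*C[k][1],q[1]+s*C[k][0]+c*C[k][1],Z))-p for _,M,k,p in o])
for name in ('sdw','sd','s','d','w'):
    o=[x for x in obs if x[0] in name]
    r=least_squares(res,[.49,.15,-.37],args=(o,)); print(name,r.x[:2].round(4),np.degrees(r.x[2]).round(2),np.abs(r.fun).max().round(2))
r=least_squares(res,[.49,.15,-.37,.07],args=(obs,)); print(r.x,np.abs(r.fun).max(), r.fun.reshape(-1,2).round(1).tolist())
E
python3 fit.py
```

```text
sdw [0.4909 0.1516] -22.36 1.14
sd [0.4903 0.1518] -22.36 0.75
s [0.4916 0.1532] -22.59 0.42
d [0.4873 0.1507] -22.12 0.42
w [0.4915 0.1513] -22.61 0.92
[ 0.49094711  0.15143701 -0.39058562  0.07098403] 1.2392548248311641 [[-0.1, 0.2], [0.2, -0.1], [0.4, -0.2], [-0.3, 0.5], [-0.5, 0.4], [0.4, 0.1], [-0.4, 0.3], [-0.1, 0.4], [-1.2, -0.4], [1.1, 0.4]]
```

```bash
python3 - <<'E'
from h import *
to((0.492,0.1517,.15),-22.3)
E
```

```text
t 5.45 tcp [ 0.4622 -0.1567  0.1588] psi 8.6 down [-2.1e-03  2.0e-04 -1.0e+00] F [ 0.03 -0.52 -1.91] M [-0.03 -0.07 -0.02] w 0.0132 q [-0.38  0.31  0.7   2.1  -0.28  0.82  0.64]
-> [-30.04   0.88   7.56] turn 0.539
```

Request:
drive_tool --steps "-1 -3 0 0.7 0.06; -1 -7 0 1.7 0.14; -1 -11.5 0 2.9 0.22; -1 -16 0 4 0.3; -1 -20 0 5 0.38; -1 -24 0 6 0.46; -1 -27 0.3 6.8 0.52; -1 -29 0.7 7.3 0.539; -1 -30 1 7.54 0.539; -1 -30 1 7.54 0.539"

```text
clock: 6.45
tool_pos: [0.4922, 0.1517, 0.1485]
eef_rot: [-1.572, -0.002, -1.957]
contact_force: [0.5, -0.4, -2.0]
width: 0.0132
```

Request:
drive_tool --steps "-1 0 0 0 0; -1 0 0 0 0; -1 0 0 0 0; -1 0 0 0 0; -1 0 0 0 0; -1 0 0 0 0; -1 0 0 0 0; -1 0 0 0 0; -1 0 0 0 0; -1 0 0 0 0"

```text
clock: 7.45
tool_pos: [0.4928, 0.151, 0.1497]
eef_rot: [-1.571, 0.0, -1.96]
contact_force: [-0.1, 0.5, -1.8]
width: 0.0131
```

```bash
python3 - <<'E'
from h import *
st();st()
snap('wrist','w5');snap('side','side5');snap('scene','scene5');to((0.4915,0.1517,.15),-22.3)
r=lambda n,y0,y1,x0,x1,f,o: cv2.imwrite(f'pics/{o}.png',cv2.resize(cv2.imread(f'pics/{n}.png')[y0:y1,x0:x1],None,fx=f,fy=f,interpolation=cv2.INTER_CUBIC))
r('scene5',80,180,170,270,6,'y1'); r('side5',160,265,270,390,6,'y2')
E
```

```text
t 7.45 tcp [0.4928 0.151  0.1497] psi -22.28 down [-1.e-04  0.e+00 -1.e+00] F [-0.15  0.52 -1.8 ] M [0.03 0.   0.05] w 0.0131 q [-1.01  0.39  0.74  2.05 -0.36  0.83 -0.45]
t 7.45 tcp [0.4928 0.151  0.1497] psi -22.28 down [-1.e-04  0.e+00 -1.e+00] F [-0.15  0.52 -1.8 ] M [0.03 0.   0.05] w 0.0131 q [-1.01  0.39  0.74  2.05 -0.36  0.83 -0.45]
t 7.6 tcp [0.4929 0.1509 0.1497] psi -22.29 down [-0.  0. -1.] F [ 0.09 -0.75 -1.49] M [-0.01  0.01 -0.01] w 0.0132 q [-1.01  0.39  0.74  2.05 -0.36  0.83 -0.45]
-> [-0.02 -0.03 -0.15] turn 0.0
```

View pics/y1.png

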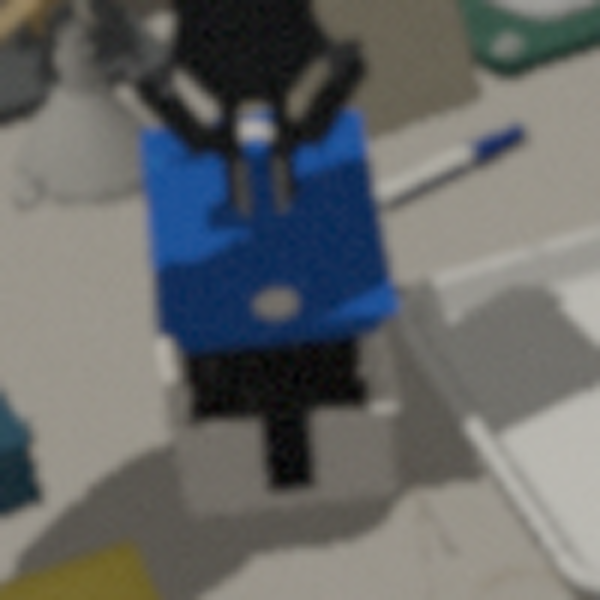

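View pics/y2.png

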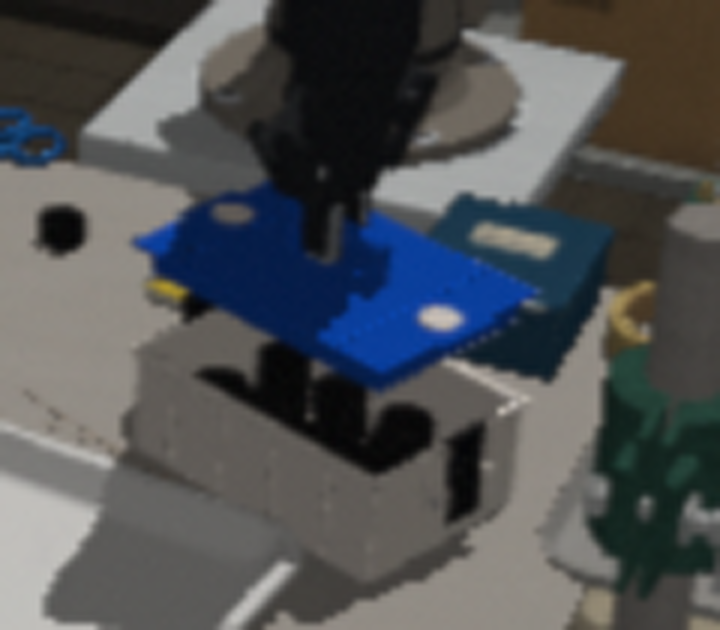

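View pics/w5.png

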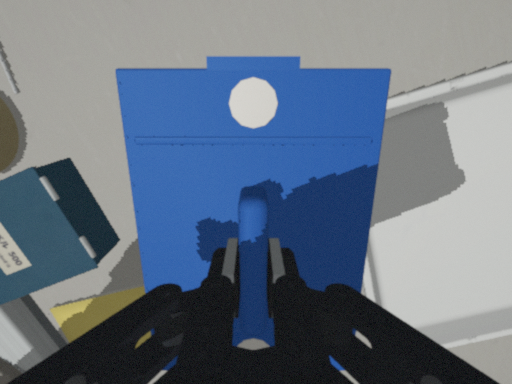

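```bash
python3 - <<'E'
from h import *
S=P(load('scene5'));D=P(load('side5'));W=P(load('w5'))
f=lambda x,y,ox,oy:((x+.5)/6-.5+ox,(y+.5)/6-.5+oy)
d1=f(232,213,270,160);d2=f(440,318,270,160);s1=f(276,302,170,80)
X=tri([(S,s1),(D,d1)]);print('near',X)
for z in (.140,.142,.144):
    a,b=ray(D,d1,z),ray(D,d2,z); print(z,'side ctr',(a+b)/2,np.linalg.norm(a-b),np.degrees(np.arctan2(*(b-a)[::-1]))-90)
    u=np.array([np.sin(np.radians(22.3)),np.cos(np.radians(22.3))]); print('scene ctr',ray(S,s1,z)+.078*u,'wrist ctr',ray(W,(253,102),z)-.078*u)
E
```

```text
near (array([0.4628613 , 0.07842665, 0.1450368 ]), np.float64(0.33401981593942764))
0.14 side ctr [0.48555511 0.14767114] 0.1576672025738527 -22.44846886912717
scene ctr [0.49452423 0.15779883] wrist ctr [0.4920243  0.15044218]
0.142 side ctr [0.48896565 0.14878562] 0.15726853803544033 -22.44846886912721
scene ctr [0.49354381 0.15557548] wrist ctr [0.49203164 0.15046039]
0.144 side ctr [0.49237619 0.14990009] 0.15686987349702783 -22.448468869127197
scene ctr [0.49256338 0.15335212] wrist ctr [0.49203899 0.15047859]
```

Request:
drive_tool --steps "-1 0 0.5 -0.11 0; -1 0 1.5 -0.11 0; -1 0 2.5 -0.11 0; -1 0 3.3 -0.11 0; -1 0 3.8 -0.11 0; -1 0 4 -0.11 0; -1 0 4 -0.11 0; -1 0 4 -0.11 0; -1 0 4 -0.11 0; -1 0 4 -0.11 0"

```text
clock: 8.6
tool_pos: [0.4921, 0.1514, 0.11]
eef_rot: [-1.57, 0.001, -1.96]
contact_force: [0.1, -0.3, -2.2]
width: 0.0134
```

```bash
python3 - <<'E'
from h import *
st()
snap('side','side6');snap('scene','scene6');st()
r=lambda n,y0,y1,x0,x1,f,o: cv2.imwrite(f'pics/{o}.png',cv2.resize(cv2.imread(f'pics/{n}.png')[y0:y1,x0:x1],None,fx=f,fy=f,interpolation=cv2.INTER_CUBIC))
r('scene6',90,175,180,260,7,'x1'); r('side6',180,265,280,380,7,'x2')
E
```

```text
t 8.6 tcp [0.4921 0.1514 0.11  ] psi -22.28 down [ 5.e-04  4.e-04 -1.e+00] F [ 0.11 -0.26 -2.22] M [0.05 0.01 0.03] w 0.0134 q [-0.96  0.45  0.69  2.08 -0.42  0.75 -0.4 ]
t 8.7 tcp [0.492  0.1515 0.1099] psi -22.28 down [ 3.e-04  3.e-04 -1.e+00] F [-0.19 -0.26 -2.25] M [ 0.06 -0.06  0.06] w 0.0134 q [-0.96  0.45  0.69  2.08 -0.42  0.75 -0.4 ]
```

View pics/x1.png

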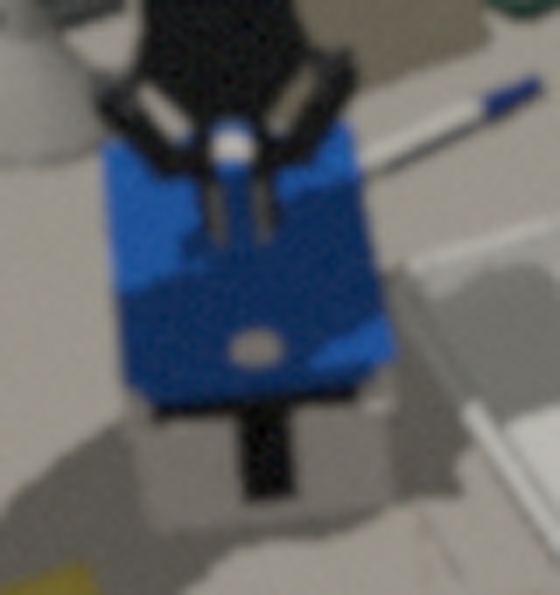

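View pics/x2.png

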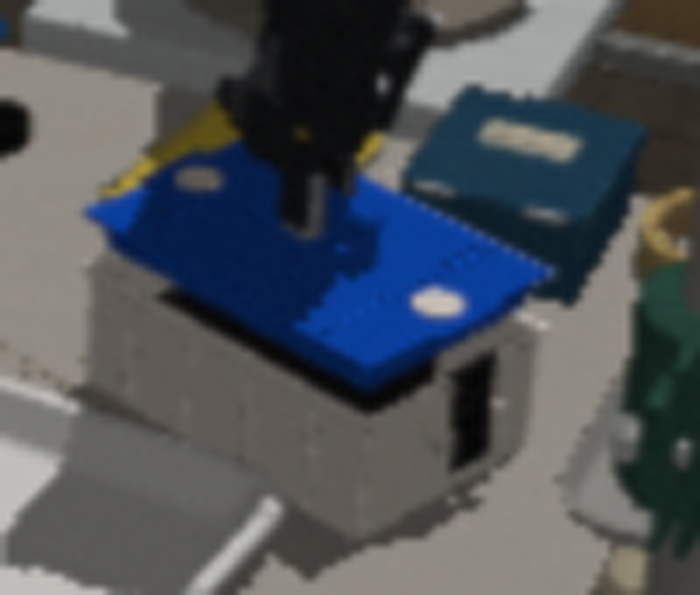

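Request:
drive_tool --steps "-1 0 0.2 0 0; -1 0 0.4 0 0; -1 0 0.6 0 0; -1 0 0.8 0 0; -1 0 0.95 0 0; -1 0 1.1 0 0; -1 0 1.2 0 0; -1 0 1.3 0 0; -1 0 1.4 0 0; -1 0 1.4 0 0"

```text
clock: 9.7
tool_pos: [0.4918, 0.1514, 0.0956]
eef_rot: [-1.571, -0.0, -1.96]
contact_force: [0.0, 0.3, -1.4]
width: 0.0134
```

```bash
python3 - <<'E'
from h import *
st()
E
```

```text
t 9.7 tcp [0.4918 0.1514 0.0956] psi -22.29 down [-1.e-04 -0.e+00 -1.e+00] F [ 0.04  0.34 -1.37] M [ 0.03  0.05 -0.  ] w 0.0134 q [-0.95  0.48  0.67  2.09 -0.45  0.72 -0.38]
```

Request:
drive_tool --steps "-1 0 0.07 0 0; -1 0 0.14 0 0; -1 0 0.2 0 0; -1 0 0.26 0 0; -1 0 0.32 0 0; -1 0 0.38 0 0; -1 0 0.42 0 0; -1 0 0.45 0 0; -1 0 0.45 0 0; -1 0 0.45 0 0"

```text
clock: 10.7
tool_pos: [0.4919, 0.1513, 0.0913]
eef_rot: [-1.571, 0.0, -1.96]
contact_force: [0.0, -0.2, -2.8]
width: 0.0133
```

Request:
drive_tool --steps "-1 0 0.04 0 0; -1 0 0.08 0 0; -1 0 0.11 0 0; -1 0 0.14 0 0; -1 0 0.17 0 0; -1 0 0.2 0 0; -1 0 0.2 0 0; -1 0 0.2 0 0; -1 0 0.2 0 0; -1 0 0.2 0 0"

```text
clock: 11.7
tool_pos: [0.4919, 0.1513, 0.0892]
eef_rot: [-1.571, -0.0, -1.96]
contact_force: [0.7, 0.4, -1.8]
width: 0.013
```

Request:
drive_tool --steps "-1 0 0.03 0 0; -1 0 0.06 0 0; -1 0 0.09 0 0; -1 0 0.11 0 0; -1 0 0.11 0 0; -1 0 0.11 0 0; -1 0 0.11 0 0; -1 0 0.11 0 0; -1 0 0.11 0 0; -1 0 0.11 0 0"

```text
clock: 12.7
tool_pos: [0.4921, 0.1515, 0.0885]
eef_rot: [-1.571, 0.001, -1.96]
contact_force: [-1.3, 0.4, 5.0]
width: 0.013
```

```bash
python3 - <<'E'
from h import *
st()
E
```

```text
t 12.7 tcp [0.4921 0.1515 0.0885] psi -22.29 down [ 5.e-04  6.e-04 -1.e+00] F [-1.31  0.43  4.95] M [0.09 0.38 0.04] w 0.013 q [-0.94  0.49  0.66  2.09 -0.46  0.71 -0.37]
```

Request:
drive_tool --steps "-1 0 -0.05 0 0; -1 0 -0.07 0 0; -1 0 -0.07 0 0; -0.4 0 -0.07 0 0; -0.2 0 -0.07 0 0; 0 0 -0.07 0 0; 0.2 0 -0.07 0 0; 0.2 0 -0.07 0 0; 0.2 0 -0.07 0 0; 0.2 0 -0.07 0 0"

```text
clock: 13.7
tool_pos: [0.4919, 0.1514, 0.0889]
eef_rot: [-1.571, 0.0, -1.96]
contact_force: [-0.1, 1.0, 0.1]
width: 0.0512
```

Request:
drive_tool --steps "0.2 0 -0.5 0 0; 0.2 0 -1.5 0 0; 0.2 0 -3 0 0; 0.2 0 -5 0 0; 0.2 0 -7.5 0 0; 0.2 0 -10 0 0; 0.2 0 -12 0 0; 0 0 -12 0 0; -0.5 0 -12 0 0; -1 0 -12 0 0"

```text
clock: 14.7
tool_pos: [0.4913, 0.1513, 0.2084]
eef_rot: [-1.572, -0.001, -1.96]
contact_force: [-0.2, -0.3, 0.2]
width: 0.0146
```

```bash
python3 - <<'E'
from h import *
st()
snap('wrist','w7');snap('side','side7');snap('scene','scene7');st()
r=lambda n,y0,y1,x0,x1,f,o: cv2.imwrite(f'pics/{o}.png',cv2.resize(cv2.imread(f'pics/{n}.png')[y0:y1,x0:x1],None,fx=f,fy=f,interpolation=cv2.INTER_CUBIC))
r('scene7',90,175,180,260,7,'v1'); r('side7',180,265,280,380,7,'v2')
E
```

```text
t 14.7 tcp [0.4913 0.1513 0.2084] psi -22.28 down [-1.e-03 -2.e-04 -1.e+00] F [-0.16 -0.32  0.18] M [0.02 0.01 0.02] w 0.0146 q [-1.08  0.3   0.81  2.   -0.27  0.95 -0.53]
t 14.85 tcp [0.4914 0.1511 0.2081] psi -22.3 down [-1.2e-03 -9.0e-04 -1.0e+00] F [-0.16  0.51  0.15] M [-0.04  0.    0.01] w -0.0 q [-1.08  0.3   0.81  2.   -0.27  0.95 -0.53]
```

View pics/v1.png

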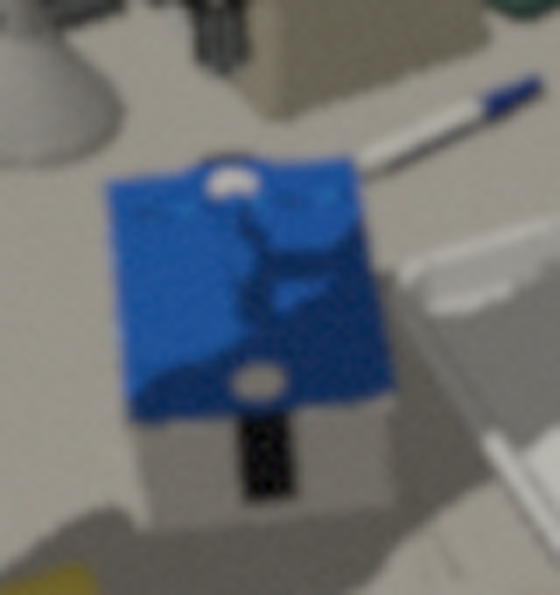

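View pics/v2.png

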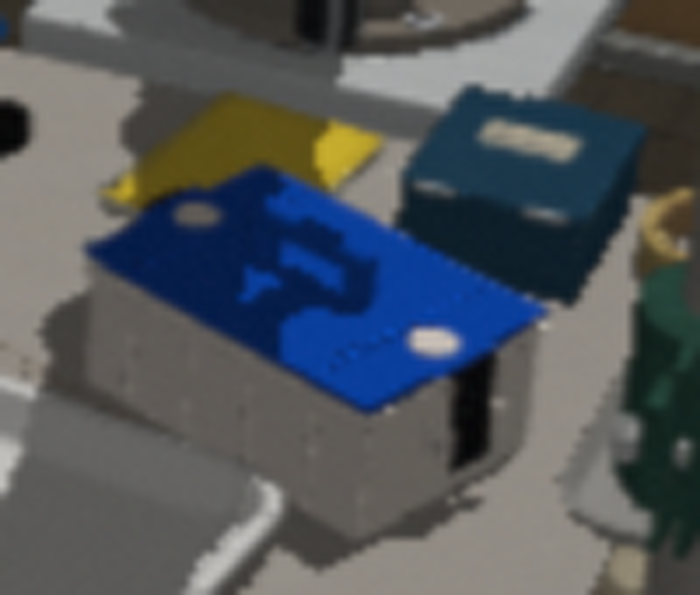

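View pics/w7.png

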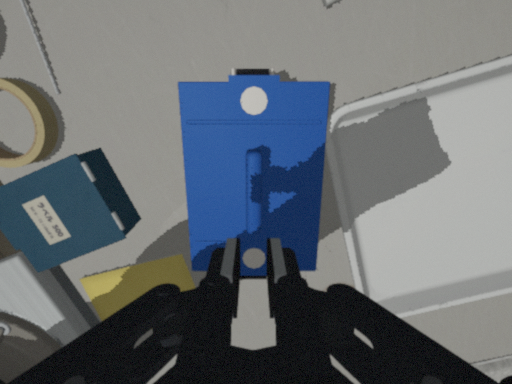

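The lid lies on the tub, lined up with it. Pads are at (254,100) and (254,258) in the wrist view, and the far clip's hook is visible at (253,72). I'll measure the pad positions.

```bash
python3 - <<'E'
from h import *
S=P(load('scene7'));D=P(load('side7'));W=P(load('w7'))
f=lambda x,y,ox,oy:((x+.5)/7-.5+ox,(y+.5)/7-.5+oy)
N=[(W,(254,258)),(S,f(259,381,180,90)),(D,f(197,214,280,180))]
F=[(W,(254,100)),(D,f(433,342,280,180))]
for o in (N,N[1:],F): print(tri(o))
n=ray(W,(254,258),.081);g=ray(W,(254,100),.081);print(n,g,(n+g)/2,np.linalg.norm(n-g),np.degrees(np.arctan2(*(g-n)[::-1]))-90)
u=np.array([np.sin(np.radians(22.3)),np.cos(np.radians(22.3))])
c=np.array([.4919,.1514]); print('pads from tcp frame',c+.078*u,c-.078*u)
E
```

```text
(array([0.46186054, 0.07922166, 0.08376679]), np.float64(0.8198207018758126))
(array([0.46154855, 0.07894974, 0.08388162]), np.float64(0.27293302018827603))
(array([0.52108988, 0.22245225, 0.08241897]), np.float64(0.5623400775648832))
[0.4619514  0.07847086] [0.5209     0.22302544] [0.4914257  0.15074815] 0.15611201704619201 -22.185379177688517
pads from tcp frame [0.52149758 0.22356636] [0.46230242 0.07923364]
```

```bash
python3 - <<'E'
from h import *
to((0.5213,0.2232,.086),-22.3)
E
```

```text
t 14.85 tcp [0.4914 0.1511 0.2081] psi -22.3 down [-1.2e-03 -9.0e-04 -1.0e+00] F [-0.16  0.51  0.15] M [-0.04  0.    0.01] w -0.0 q [-1.08  0.3   0.81  2.   -0.27  0.95 -0.53]
-> [-7.82 12.2   0.04] turn 0.0
```

Request:
drive_tool --steps "-1 -4 0 0 0; -1 -7.8 0 0.04 0; -1 -7.8 3 0.04 0; -1 -7.8 6 0.04 0; -1 -7.8 8.5 0.04 0; -1 -7.8 10.5 0.04 0; -1 -7.8 11.5 0.04 0; -1 -7.8 12 0.04 0; -1 -7.8 12.1 0.04 0; -1 -7.8 12.1 0.04 0"

```text
clock: 15.85
tool_pos: [0.5223, 0.2235, 0.0885]
eef_rot: [-1.57, 0.001, -1.96]
contact_force: [-0.6, 0.0, -0.8]
width: 0.0001
```

```bash
python3 - <<'E'
from h import *
to((0.5213,0.2232,.0815),-22.3)
E
```

```text
t 15.85 tcp [0.5223 0.2235 0.0885] psi -22.3 down [ 9.e-04  5.e-04 -1.e+00] F [-0.63  0.03 -0.8 ] M [-0.02  0.03  0.01] w 0.0001 q [-1.    0.56  0.64  1.97 -0.48  0.77 -0.46]
-> [ 0.07  0.7  -0.08] turn 0.0
```

Request:
drive_tool --steps "-1 0.03 0.1 -0.05 0; -1 0.03 0.2 -0.05 0; -1 0.03 0.3 -0.05 0; -1 0.03 0.4 -0.05 0; -1 0.03 0.45 -0.05 0; -1 0.03 0.5 -0.05 0; -1 0.03 0.55 -0.05 0; -1 0.03 0.6 -0.05 0; -1 0.03 0.6 -0.05 0; -1 0.03 0.6 -0.05 0"

```text
clock: 16.85
tool_pos: [0.5212, 0.2233, 0.0818]
eef_rot: [-1.571, -0.0, -1.96]
contact_force: [0.2, 0.6, -0.6]
width: 0.0002
```

Request:
drive_tool --steps "-1 0 0.01 0 0; -1 0 0.02 0 0; -1 0 0.03 0 0; -1 0 0.04 0 0; -1 0 0.05 0 0; -1 0 0.06 0 0; -1 0 0.07 0 0; -1 0 0.08 0 0; -1 0 0.08 0 0; -1 0 0.08 0 0"

```text
clock: 17.85
tool_pos: [0.5212, 0.2233, 0.081]
eef_rot: [-1.571, 0.0, -1.96]
contact_force: [0.2, 0.1, -0.9]
width: 0.0001
```

Request:
drive_tool --steps "-1 0 0.01 0 0; -1 0 0.02 0 0; -1 0 0.03 0 0; -1 0 0.04 0 0; -1 0 0.05 0 0; -1 0 0.06 0 0; -1 0 0.07 0 0; -1 0 0.08 0 0; -1 0 0.08 0 0; -1 0 0.08 0 0"

```text
clock: 18.85
tool_pos: [0.5213, 0.2231, 0.0804]
eef_rot: [-1.571, 0.0, -1.96]
contact_force: [-1.5, -1.3, 3.8]
width: 0.0002
```

Request:
drive_tool --steps "-1 0 0.01 0 0; -1 0 0.02 0 0; -1 0 0.03 0 0; -1 0 0.04 0 0; -1 0 0.05 0 0; -1 0 0.06 0 0; -1 0 0.07 0 0; -1 0 0.08 0 0; -1 0 0.08 0 0; -1 0 0.08 0 0"

```text
clock: 19.85
tool_pos: [0.5215, 0.2228, 0.0798]
eef_rot: [-1.571, -0.0, -1.96]
contact_force: [-1.7, -2.2, 7.3]
width: -0.0
```

Request:
drive_tool --steps "-1 0 0.01 0 0; -1 0 0.02 0 0; -1 0 0.03 0 0; -1 0 0.04 0 0; -1 0 0.05 0 0; -1 0 0.06 0 0; -1 0 0.07 0 0; -1 0 0.08 0 0; -1 0 0.08 0 0; -1 0 0.08 0 0"

```text
clock: 20.85
tool_pos: [0.5215, 0.2227, 0.0792]
eef_rot: [-1.571, 0.0, -1.96]
contact_force: [-2.2, -2.2, 9.9]
width: -0.0001
```

Request:
drive_tool --steps "-1 0 0.01 0 0; -1 0 0.02 0 0; -1 0 0.03 0 0; -1 0 0.04 0 0; -1 0 0.05 0 0; -1 0 0.06 0 0; -1 0 0.07 0 0; -1 0 0.08 0 0; -1 0 0.08 0 0; -1 0 0.08 0 0"

```text
clock: 21.85
tool_pos: [0.5215, 0.2227, 0.0785]
eef_rot: [-1.571, 0.0, -1.96]
contact_force: [-3.0, -3.6, 11.4]
width: -0.0002
```

Request:
drive_tool --steps "-1 0 0.01 0 0; -1 0 0.02 0 0; -1 0 0.03 0 0; -1 0 0.04 0 0; -1 0 0.05 0 0; -1 0 0.06 0 0; -1 0 0.07 0 0; -1 0 0.08 0 0; -1 0 0.08 0 0; -1 0 0.08 0 0"

```text
clock: 22.85
tool_pos: [0.5215, 0.2226, 0.0778]
eef_rot: [-1.571, 0.0, -1.961]
contact_force: [-3.1, -2.7, 11.3]
width: 0.0003
```

Request:
drive_tool --steps "-1 0.02 0.01 -0.01 0; -1 0.04 0.02 -0.02 0; -1 0.05 0.03 -0.03 0; -1 0.05 0.04 -0.03 0; -1 0.05 0.05 -0.03 0; -1 0.05 0.06 -0.03 0; -1 0.05 0.07 -0.03 0; -1 0.05 0.08 -0.03 0; -1 0.05 0.08 -0.03 0; -1 0.05 0.08 -0.03 0"

```text
clock: 23.85
tool_pos: [0.5208, 0.2229, 0.0762]
eef_rot: [-1.571, 0.0, -1.96]
contact_force: [0.5, 0.6, -0.1]
width: 0.0
```

Request:
drive_tool --steps "-1 0 0.01 0 0; -1 0 0.02 0 0; -1 0 0.03 0 0; -1 0 0.04 0 0; -1 0 0.05 0 0; -1 0 0.06 0 0; -1 0 0.07 0 0; -1 0 0.08 0 0; -1 0 0.08 0 0; -1 0 0.08 0 0"

```text
clock: 24.85
tool_pos: [0.5208, 0.2229, 0.0754]
eef_rot: [-1.571, -0.0, -1.96]
contact_force: [0.6, 0.6, -0.3]
width: 0.0002
```

The force dropped from 11.3 N to zero, so the clip gave and the end went down. I'll confirm against the hard rim.

Request:
drive_tool --steps "-1 0 0.01 0 0; -1 0 0.02 0 0; -1 0 0.03 0 0; -1 0 0.04 0 0; -1 0 0.05 0 0; -1 0 0.06 0 0; -1 0 0.07 0 0; -1 0 0.08 0 0; -1 0 0.08 0 0; -1 0 0.08 0 0"

```text
clock: 25.85
tool_pos: [0.5208, 0.2229, 0.0747]
eef_rot: [-1.571, 0.0, -1.96]
contact_force: [-1.4, 0.0, 1.9]
width: -0.0
```

Request:
drive_tool --steps "-1 0 0.01 0 0; -1 0 0.02 0 0; -1 0 0.03 0 0; -1 0 0.04 0 0; -1 0 0.04 0 0; -1 0 0.04 0 0; -1 0 0.04 0 0; -1 0 0.04 0 0; -1 0 0.04 0 0; -1 0 0.04 0 0"

```text
clock: 26.85
tool_pos: [0.5208, 0.2229, 0.0746]
eef_rot: [-1.571, 0.0, -1.96]
contact_force: [-1.4, -0.7, 6.7]
width: -0.0003
```

Request:
drive_tool --steps "-1 0 -1 0 0; -1 0 -3 0 0; -1 0 -6 0 0; -1 3 -7 0 0; -1 7 -7 0 0; -1 11 -7 0 0; -1 14 -7 0 0; -1 15.5 -6 0 0; -1 15.5 -5 0 0; -1 15.5 -4 0 0"

```text
clock: 27.85
tool_pos: [0.4625, 0.0803, 0.1139]
eef_rot: [-1.57, 0.001, -1.96]
contact_force: [1.0, 0.4, -0.3]
width: 0.0003
```

Request:
drive_tool --steps "-1 0 0.8 0 0; -1 0 1.6 0 0; -1 0 2.2 0 0; -1 0 2.6 0 0; -1 0 2.8 0 0; -1 0 2.9 0 0; -1 0 3 0 0; -1 0 3.1 0 0; -1 0 3.1 0 0; -1 0 3.1 0 0"

```text
clock: 28.85
tool_pos: [0.462, 0.0796, 0.0833]
eef_rot: [-1.571, 0.0, -1.96]
contact_force: [-0.6, -0.5, 0.6]
width: 0.0001
```

```bash
python3 - <<'E'
from h import *
snap('side','side8');to((0.4620,0.0790,.081),-22.3)
r=lambda n,y0,y1,x0,x1,f,o: cv2.imwrite(f'pics/{o}.png',cv2.resize(cv2.imread(f'pics/{n}.png')[y0:y1,x0:x1],None,fx=f,fy=f,interpolation=cv2.INTER_CUBIC))
r('side8',180,265,280,380,7,'u2')
E
```

```text
t 28.9 tcp [0.4621 0.0796 0.0834] psi -22.29 down [ 2.e-04  2.e-04 -1.e+00] F [ 1.44 -0.41 -0.53] M [0.04 0.   0.05] w 0.0001 q [-0.85  0.43  0.68  2.2  -0.45  0.65 -0.24]
-> [0.05 0.24 0.02] turn 0.0
```

View pics/u2.png

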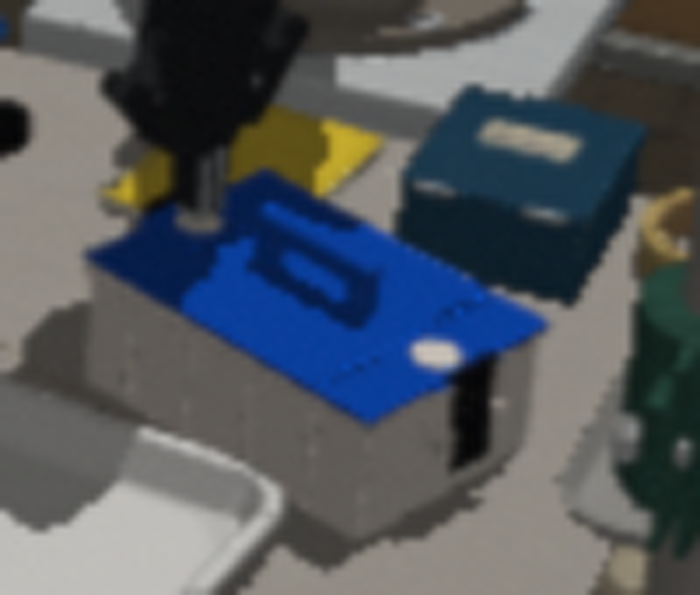

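The side view shows the far end lower (pad from row 342 to 353) and the fingertips over the near pad at about (200,222). Now I'll press the second end.

Request:
drive_tool --steps "-1 0.02 0.04 0 0; -1 0.03 0.08 0 0; -1 0.03 0.11 0 0; -1 0.03 0.14 0 0; -1 0.03 0.16 0 0; -1 0.03 0.18 0 0; -1 0.03 0.2 0 0; -1 0.03 0.22 0 0; -1 0.03 0.22 0 0; -1 0.03 0.22 0 0"

```text
clock: 29.9
tool_pos: [0.4619, 0.0792, 0.081]
eef_rot: [-1.571, 0.0, -1.96]
contact_force: [0.1, 0.2, 0.0]
width: 0.0002
```

Request:
drive_tool --steps "-1 0 0.01 0 0; -1 0 0.02 0 0; -1 0 0.03 0 0; -1 0 0.04 0 0; -1 0 0.05 0 0; -1 0 0.06 0 0; -1 0 0.07 0 0; -1 0 0.08 0 0; -1 0 0.08 0 0; -1 0 0.08 0 0"

```text
clock: 30.9
tool_pos: [0.4619, 0.0792, 0.0802]
eef_rot: [-1.571, 0.0, -1.96]
contact_force: [-0.5, -0.2, 0.2]
width: -0.0002
```

Request:
drive_tool --steps "-1 0 0.01 0 0; -1 0 0.02 0 0; -1 0 0.03 0 0; -1 0 0.04 0 0; -1 0 0.05 0 0; -1 0 0.06 0 0; -1 0 0.07 0 0; -1 0 0.08 0 0; -1 0 0.08 0 0; -1 0 0.08 0 0"

```text
clock: 31.9
tool_pos: [0.4619, 0.0792, 0.0794]
eef_rot: [-1.571, 0.0, -1.96]
contact_force: [-0.2, -0.7, 0.1]
width: -0.0002
```

Request:
drive_tool --steps "-1 0 0.01 0 0; -1 0 0.02 0 0; -1 0 0.03 0 0; -1 0 0.04 0 0; -1 0 0.05 0 0; -1 0 0.06 0 0; -1 0 0.07 0 0; -1 0 0.08 0 0; -1 0 0.08 0 0; -1 0 0.08 0 0"

```text
clock: 32.9
tool_pos: [0.4619, 0.0792, 0.0787]
eef_rot: [-1.571, 0.0, -1.96]
contact_force: [-1.1, -0.0, 1.3]
width: -0.0003
```

Request:
drive_tool --steps "-1 0 0.01 0 0; -1 0 0.02 0 0; -1 0 0.03 0 0; -1 0 0.04 0 0; -1 0 0.05 0 0; -1 0 0.06 0 0; -1 0 0.07 0 0; -1 0 0.08 0 0; -1 0 0.08 0 0; -1 0 0.08 0 0"

```text
clock: 33.9
tool_pos: [0.462, 0.0792, 0.0781]
eef_rot: [-1.571, 0.0, -1.96]
contact_force: [-1.9, 0.0, 7.3]
width: -0.0001
```

Request:
drive_tool --steps "-1 0 0.01 0 0; -1 0 0.02 0 0; -1 0 0.03 0 0; -1 0 0.04 0 0; -1 0 0.05 0 0; -1 0 0.05 0 0; -1 0 0.05 0 0; -1 0 0.05 0 0; -1 0 0.05 0 0; -1 0 0.05 0 0"

```text
clock: 34.9
tool_pos: [0.4621, 0.0791, 0.0777]
eef_rot: [-1.571, 0.0, -1.96]
contact_force: [-2.5, 0.4, 8.2]
width: 0.0
```

Request:
drive_tool --steps "-1 0 0.01 0 0; -1 0 0.02 0 0; -1 0 0.03 0 0; -1 0 0.04 0 0; -1 0 0.05 0 0; -1 0 0.05 0 0; -1 0 0.05 0 0; -1 0 0.05 0 0; -1 0 0.05 0 0; -1 0 0.05 0 0"

```text
clock: 35.9
tool_pos: [0.4621, 0.0791, 0.0772]
eef_rot: [-1.571, 0.0, -1.96]
contact_force: [-2.2, -0.7, 8.5]
width: 0.0002
```

Request:
drive_tool --steps "-1 0 0.01 0 0; -1 0 0.02 0 0; -1 0 0.03 0 0; -1 0 0.04 0 0; -1 0 0.05 0 0; -1 0 0.06 0 0; -1 0 0.06 0 0; -1 0 0.06 0 0; -1 0 0.06 0 0; -1 0 0.06 0 0"

```text
clock: 36.9
tool_pos: [0.4619, 0.0792, 0.0762]
eef_rot: [-1.571, -0.0, -1.96]
contact_force: [0.1, -0.5, -0.3]
width: 0.0002
```

Request:
drive_tool --steps "-1 0 0.01 0 0; -1 0 0.02 0 0; -1 0 0.03 0 0; -1 0 0.04 0 0; -1 0 0.05 0 0; -1 0 0.06 0 0; -1 0 0.06 0 0; -1 0 0.06 0 0; -1 0 0.06 0 0; -1 0 0.06 0 0"

```text
clock: 37.9
tool_pos: [0.4619, 0.0792, 0.0756]
eef_rot: [-1.571, 0.0, -1.96]
contact_force: [0.1, 0.2, 0.3]
width: -0.0001
```

Snapped: the force went from 8.5 N to 0. I'll follow down to the hard stop.

Request:
drive_tool --steps "-1 0 0.01 0 0; -1 0 0.02 0 0; -1 0 0.03 0 0; -1 0 0.04 0 0; -1 0 0.05 0 0; -1 0 0.06 0 0; -1 0 0.07 0 0; -1 0 0.08 0 0; -1 0 0.08 0 0; -1 0 0.08 0 0"

```text
clock: 38.9
tool_pos: [0.4619, 0.0792, 0.0748]
eef_rot: [-1.571, 0.0, -1.96]
contact_force: [0.8, 0.5, 0.4]
width: -0.0001
```

Request:
drive_tool --steps "-1 0 0.01 0 0; -1 0 0.02 0 0; -1 0 0.03 0 0; -1 0 0.04 0 0; -1 0 0.05 0 0; -1 0 0.05 0 0; -1 0 0.05 0 0; -1 0 0.05 0 0; -1 0 0.05 0 0; -1 0 0.05 0 0"

```text
clock: 39.9
tool_pos: [0.4619, 0.0792, 0.0743]
eef_rot: [-1.571, 0.0, -1.96]
contact_force: [-0.9, -0.2, 0.1]
width: 0.0002
```

Request:
drive_tool --steps "-1 0 0.01 0 0; -1 0 0.02 0 0; -1 0 0.03 0 0; -1 0 0.04 0 0; -1 0 0.05 0 0; -1 0 0.05 0 0; -1 0 0.05 0 0; -1 0 0.05 0 0; -1 0 0.05 0 0; -1 0 0.05 0 0"

```text
clock: 40.9
tool_pos: [0.4619, 0.0792, 0.0741]
eef_rot: [-1.571, 0.0, -1.96]
contact_force: [-1.5, -0.7, 5.4]
width: 0.0
```

Request:
drive_tool --steps "-1 0 -0.5 0 0; -1 0 -2 0 0; -1 0 -5 0 0; -1 -2 -9 0 0; -1 -5 -13 0 0; -1 -7.5 -15 0 0; -1 -7.5 -16 0 0; -1 -7.5 -16 0 0; -1 -7.5 -16 0 0; -1 -7.5 -16 0 0"

```text
clock: 41.9
tool_pos: [0.4893, 0.1473, 0.2327]
eef_rot: [-1.572, -0.002, -1.961]
contact_force: [-0.1, 0.4, -0.8]
width: -0.0001
```

```bash
python3 - <<'E'
from h import *
snap('wrist','w9');snap('side','side9');snap('scene','scene9');st()
r=lambda n,y0,y1,x0,x1,f,o: cv2.imwrite(f'pics/{o}.png',cv2.resize(cv2.imread(f'pics/{n}.png')[y0:y1,x0:x1],None,fx=f,fy=f,interpolation=cv2.INTER_CUBIC))
r('scene9',90,175,180,260,7,'t1'); r('side9',180,265,280,380,7,'t2');r('w9',60,290,170,340,2.6,'t3')
E
```

```text
t 42.05 tcp [0.4898 0.1478 0.2331] psi -22.36 down [-1.3e-03 -8.0e-04 -1.0e+00] F [-0.53 -0.12 -0.97] M [0.04 0.02 0.02] w -0.0001 q [-1.11  0.26  0.84  1.98 -0.23  1.   -0.55]
```

View pics/t1.png

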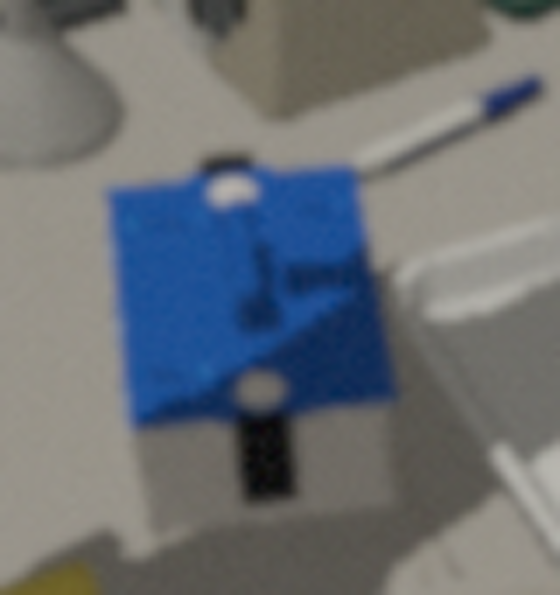

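View pics/t2.png

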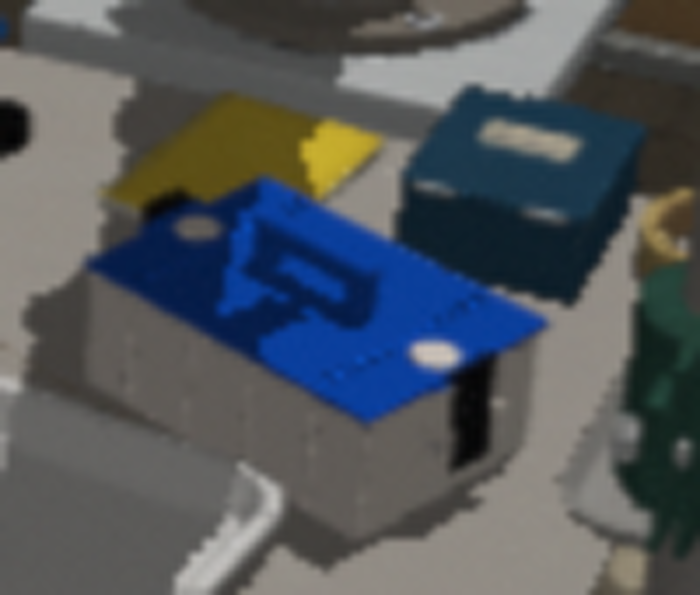

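View pics/t3.png

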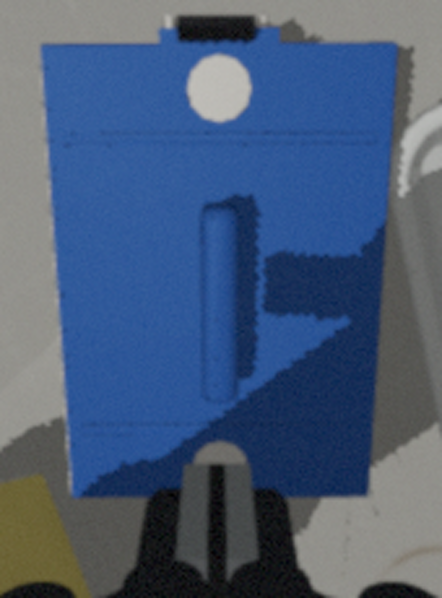

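Both hooks now show over the lid's edge: the far one at (217,28) in the wrist crop, the near one at (170,205) in the side crop. I'll check the pad heights.

```bash
python3 - <<'E'
from h import *
S=P(load('scene9'));D=P(load('side9'));W=P(load('w9'))
f=lambda x,y,ox,oy:((x+.5)/7-.5+ox,(y+.5)/7-.5+oy)
print('near',tri([(S,f(261,389,180,90)),(D,f(198,228,280,180))]))
print('far',tri([(W,((219+.5)/2.6-.5+170,(88+.5)/2.6-.5+60)),(D,f(435,354,280,180))]))
r=lambda n,y0,y1,x0,x1,f,o: cv2.imwrite(f'pics/{o}.png',cv2.resize(cv2.imread(f'pics/{n}.png')[y0:y1,x0:x1],None,fx=f,fy=f,interpolation=cv2.INTER_CUBIC))
r('scene9',135,170,195,240,14,'r1'); r('scene7',135,170,195,240,14,'r0')
E
```

```text
near (array([0.4629282 , 0.08046948, 0.07684579]), np.float64(0.29079609441643584))
far (array([0.52120207, 0.22389773, 0.07619601]), np.float64(0.282322847609052))
```

View pics/r1.png

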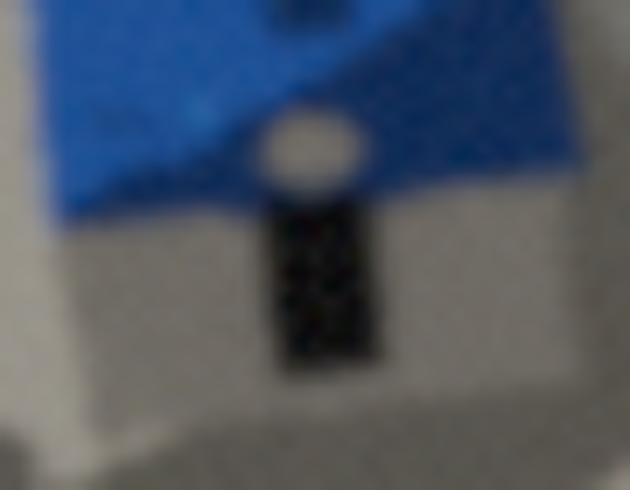

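Request:
drive_tool --steps "-1 3 -1 0 0; -1 6 -2 0 0; -1 9 -2 0 0; -1 11 -2 0 0; -1 12 -2 0 0; -1 12 -2 0 0; -1 12 -2 0 0; -1 12 -2 0 0; -1 12 -2 0 0; -1 12 -2 0 0"

```text
clock: 43.05
tool_pos: [0.445, 0.0381, 0.2538]
eef_rot: [-1.571, -0.001, -1.959]
contact_force: [-0.6, 0.2, -0.8]
width: 0.0004
```

```bash
python3 - <<'E'
from h import *
c=snap('wrist','w10');st()
r=lambda n,y0,y1,x0,x1,f,o: cv2.imwrite(f'pics/{o}.png',cv2.resize(cv2.imread(f'pics/{n}.png')[y0:y1,x0:x1],None,fx=f,fy=f,interpolation=cv2.INTER_CUBIC))
r('w10',0,220,160,350,2.7,'q3')
E
```

```text
t 43.1 tcp [0.4449 0.038  0.2538] psi -22.25 down [-1.e-04 -5.e-04 -1.e+00] F [ 0.67 -0.38  1.  ] M [-0.01 -0.   -0.04] w -0.0002 q [-1.09  0.06  0.93  2.09 -0.05  1.02 -0.53]
```

View pics/q3.png

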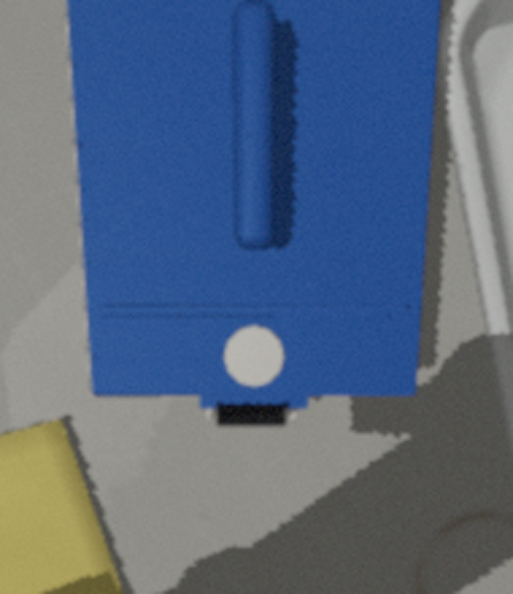

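The near clip's hook at (252,413) lies over the lid's lug. Both ends are snapped, so I'm handing in.

```bash
python3 -c "
from plant import arm
print(arm.job_done())"
```

```text
the job is handed in; nothing more can be done
None
```

The tub is closed: I laid the lid on it by its handle and let go, then pressed the +y end and then the -y end until each clip snapped. I handed the job in at about 43 s with the gripper clear of everything.

- **Placing:** the lid first touched the clips at the expected height. After I let go, its pads measured about 81 mm above the table, which matches it resting loosely on both clips.
- **Pressing:** I only read the force at the end of each 1 s move. The highest reading was about 11.4 N at the +y end and about 8.5 N at the -y end, and both then dropped to zero. Each end then met the hard rim, at 74.6 mm and 74.1 mm; 74.8 mm was expected.
- **Last pictures:** both hooks lie over the lid's edge, and the pads measured 76.2 and 76.8 mm. That reads high by the 1–2 mm the cameras had shown all along; corrected, both ends are home.
- **Disagreements:** the cameras differed from each other by 1–4 mm on where the tub stood, mostly in the side view. There was up to about 4.7 N of sideways force during the first press, which I eased off. The tub showed no visible shift in the pictures, and I never went near the bottles.

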